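Throw an empty ribbon reel into a touch-top bench bin

TASK

Throw the empty ribbon reel away in the touch-top bin on the wreath bench: press the front of the lid in until you feel the stop and let go, so that it springs up; drop the reel inside; then push the lid down and in until you feel the stop again and let go, so that the catch keeps it shut. Press lightly, just enough to work the small plastic catch, which breaks if it is forced, and leave the jar, the tape roll and the pot where they are.

Things in the scene. Friction and masses are not known exactly. Their poses are not given: they have to be found in the camera images.
- bin: Rectangular bench bin of brushed steel with black foot and trim, standing firmly (it does not slide). 180 mm along its x, 200 mm along its y; walls 4 mm thick, 146 mm high; inner floor 4 mm above the bench. Origin: centre of the underside; x points to its back (hinge side), y to the left seen from the robot, z up; the front faces -x, towards the robot.
- lid (a joint): Angle of the bin's lid, rad: 0 latched shut (level), positive as the front edge rises, 1.5 fully open (nearly upright), -0.03 to -0.09 while pressed in. A spring always drives it open, slowed by a damper: when freed it is fully open after 1 to 2 s. Held anywhere on its way it pushes back with 2 to 4 N at the pressing mark; pushing it faster takes more.
- lid_press (a point): Pressing mark: a dull disc of 32 mm on the lid's top face, on its middle line, 153 mm in front of the hinge axis and 28 mm behind the front edge. 168 mm above the bench when latched; it moves with the lid.
- lid_hinge (a point): Middle of the lid's hinge axis at the bin's back, 160 mm above the bench, 88 mm behind the bin's origin; the axis runs along the bin's y. The lid's top face lies 8 mm above the axis when shut.
- bin_mouth (a point): Point in the open mouth of the bin, level with the rim (146 mm above the bench), 30 mm in front of the bin's centre. With the lid open a black tongue sticks out of the lid's inner face, 40 mm towards the front, about 300 mm above the bench.
- reel: Empty cardboard ribbon reel to be thrown away, lying flat on a thin black cutting mat (2 mm) with the jar, tape and pot: two flanges of 54 mm diameter, each 3 mm thick, joined by a bare paper core of 22 mm; 30 mm high over all, about 30 g. Origin at the centre of the underside, z along the core. Can be gripped across the flanges.
- jar: Closed glass jar with a metal lid, 58 mm diameter, 72 mm high; stays where it is. Origin at the centre of the underside.
- tape: Roll of florist's tape lying flat: a plain ring, 60 mm outside, 38 mm inside, 24 mm high; stays where it is. Origin at the centre of the underside.
- pot: Small empty terracotta pot, 66 mm across the rim, 58 mm high; stays where it is. Origin at the centre of the underside.
- lid_edge (a point): Middle of the lid's front edge on the top face, 181 mm in front of the hinge axis; moves with the lid. The lid is a flat steel cap 206 mm wide, 6 mm thick, with a 20 mm skirt at front and sides. Open, this edge is the top, 340 mm above the bench, and the outer face looks to the back (+x of the bin).
- catch (a point): Mouth of the push-push catch: a black housing inside the front wall's middle, 31 mm wide, reaching 28 mm in from the front, 97 to 147 mm high. Press the lid in at the mark to a firm stop, let go: this frees a latched lid or latches an open one. The stop lies 5 to 13 mm below the latched height, unseen, different every time. Short of it nothing changes; over 18 N on the lid breaks it.
Not all that is in view belongs to the job. There is more than one size of the reel; the job needs the largest.

How it is judged:
On the way, in this order (a step that is already met when the one before it is completed fails the run):
1. the catch is released and the lid has sprung open (value of joint lid above 1.35 rad), for 0.2 s.
2. the reel has been let go inside the open bin (x of reel in the frame of bin between -0.086 and 0.086 m and y of reel in the frame of bin between -0.096 and 0.096 m and z of reel in the frame of bin below 0.09 m and value of joint lid above 1 rad and contact force between reel and the fingers below 0.05 N), for 0.2 s.
3. the lid is shut (value of joint lid between -0.03 and 0.03 rad), for 0.2 s.
At the end, for the whole second after the job is handed in: The lid is shut and held by its catch alone (joint within 0.03 rad of latched, nothing touching it) and the reel lies at rest inside the bin (between its walls, less than 90 mm above its underside) (all of step 3 and x of reel in the frame of bin between -0.086 and 0.086 m and y of reel in the frame of bin between -0.096 and 0.096 m and z of reel in the frame of bin below 0.09 m and contact force between bin and the fingers below 0.05 N and linear speed of reel below 0.02 m/s).
It fails at once if the robot pushes on the bin or its lid with more than 18 N (contact force between bin and the fingers above 18 N or contact force between bin and the arm above 18 N).
It fails at once if the jar is shifted by more than 20 mm (distance of jar from where it was at the start of the episode above 0.02 m).
It fails at once if the tape roll is shifted by more than 20 mm (distance of tape from where it was at the start of the episode above 0.02 m).
It fails at once if the pot is shifted by more than 20 mm (distance of pot from where it was at the start of the episode above 0.02 m).
It also fails if it takes over 67 s, if anything falls off the work surface, if the arm or the gripper's body presses on something with over 40 N, if the wrist force passes 120 N, or if a joint passes its speed limit or range.

ROBOT

A 6-joint arm with a two-finger parallel gripper is mounted at the origin on the work surface. World frame = base frame: x ahead of the robot, y to its left, z up, the work surface at z = 0. Lengths are in m, angles in rad, forces in N, time in s.
With the tool pointing down it reaches from about 0.3 to 0.825 m from the base axis. Payload 5.4 kg.
Tool frame: the origin (TCP) lies midway between the tips of the shut fingers; the grasp point (between the pads) lies 19 mm behind it; z points along the fingers, y is the line along which they close (so a half turn about z gives the same grasp; the last joint's range is limited). The gripper opens to 92 mm and grips with 3 to 60 N. Pads are 20 mm wide; open, the fingers measure 128 mm over their backs; the gripper's body (75 mm by 189 mm) begins 69 mm behind the grasp point.
Start: joints at [-1.388, 0.158, 1.597, -0, 1.386, -0.21], TCP at [0.22, -0.531, 0.215] pointing down, gripper open.
Joint ranges: [-2.91, 2.91], [-0.94, 2.29], [0.18, 2.7], [-1.29, 4.43], [0.17, 2.64], [-3, 3]. Speed limits (rad/s): [2.57, 2.57, 3.14, 3.14, 3.14, 3.14].

INTERFACE

Orientations are given as a unit quaternion [x, y, z, w].
In Python, from station import env gives the robot as it stands.
- The arm moves only by the tool step_arm, never from a script. Its arguments are lists of equal length, an entry for each row: "delta_rot": the turn, a rotation vector about the tool's x, y, z in rad, a list of three; "delta_pos": the shift along the tool's x, y, z in cm, a list of three; "jaw": the closure, from 0 (fully open) to 1 (shut). A call has 1 to 20 rows; each row shifts and turns the commanded pose from where the row before left it, along the tool's axes as they then stand; what a row does not reach is not made up. A row lasts 1/8 s, in which the tool goes at most 62.5 mm and 10.7 degrees, less where a joint would pass 70% of its speed; a pose out of reach is approached as far as the arm can. A call with a gripper value outside its range is refused whole. The fingers move at their own pace and stop on an object; the grip force is fixed at half the most. Time passes only in rows, so rows that do not move let the fingers close. It gives the time, the measured TCP pose, the force, the opening and the grip force at its end, in the units of the state.
- env.observe(): the state, without advancing time (a new reading comes with each control period).
- env.snapshot(name): name is "side" or "top"; returns a dict with "img" (420x560x3 uint8, red, green, blue), "range_z" (420x560 float32, m along the optical axis (not along the pixel's ray), 0 where there is no reading), "mtx" (3x3 intrinsics, pixels), "rvec" (rotation vector, rad) and "tvec" (3), from world to camera coordinates, as OpenCV has them. Camera axes: x right, y down, z forward; pixel columns grow to the right and rows downward; lengths in m; the calibration is good to about 2 mm. A picture is of the moment at which its call begins.
- env.hand_in(): hands the job in; it is judged then, once.
The state is a dict: "time_s": time; "qpos": joint angles; "qd": joint speeds; "joint_torque": joint torques, N m; "tool_pos": TCP position; "tool_rot": TCP orientation; "ft_force": force on the tool from outside, world axes, zero at the start; "moment": the same for the moment, N m; "width": finger opening in m; "grasp_force": force on a finger pad.
Only numpy, scipy, OpenCV 4.12 (cv2) and the standard library are available. Lean on these libraries where they do the work, as an engineer would, in place of code of your own. Each camera call takes 0.05 s, during which the arm holds its last target. There are 200 camera calls.

## Working session

There is one attempt and no reset: what is moved stays moved. The work goes in short steps, Python scripts to look and compute and a tool call to move; the robot and the scene stay as the last step left them, time stands still between calls to the robot, and variables do not carry over. Pictures are saved under pics/ and viewed, at most 10 in all, crops included, and the job is handed in when it is done.

Besides the shell and the picture viewer there is one more tool, called as name(argument=value, ...) on one line, values as JSON. step_arm: Moves the arm, as the interface text tells. Its arguments: {"type":"object","properties":{"delta_rot":{"type":"array"},"delta_pos":{"type":"array"},"jaw":{"type":"array"}},"required":["delta_rot","delta_pos","jaw"]}

```bash
mkdir -p pics; cat > h.py <<'E'
import numpy as np, cv2
from station import env
def snap(n):
    s=env.snapshot(n); s['R']=cv2.Rodrigues(np.array(s['rvec'],float))[0]; return s
def cloud(s):
    z=s['range_z'];v,u=np.mgrid[:420,:560];K=np.array(s['mtx'])
    p=np.stack([(u-K[0,2])/K[0,0]*z,(v-K[1,2])/K[1,1]*z,z],-1)
    w=(p-np.ravel(s['tvec']))@s['R']; w[z==0]=np.nan; return w
def save(img,f): cv2.imwrite('pics/'+f,cv2.cvtColor(img,cv2.COLOR_RGB2BGR))
E
python3 - <<'E'
from h import *
for n in('top','side'):
    s=snap(n); save(s['img'],n+'1.png'); np.save(n+'1.npy',cloud(s))
    print(n,-s['R'].T@np.ravel(s['tvec']),s['mtx'])
print(env.observe())
E
```

```text
top [ 0.4500786  -0.07137971  1.10306738] [[472.01026003   0.         279.62264659]
 [  0.         472.01026003 216.16462423]
 [  0.           0.           1.        ]]
side [-0.18854067  0.58752777  0.70032566] [[520.3514081    0.         282.26676917]
 [  0.         520.3514081  211.12565562]
 [  0.           0.           1.        ]]
{'time_s': 0.1, 'qpos': array([-1.38811863e+00,  1.58991374e-01,  1.59807065e+00, -9.63421306e-06,
        1.38618646e+00, -2.10072889e-01]), 'qd': array([-0.0003989 , -0.0013317 , -0.0015227 , -0.00057155, -0.0003213 ,
       -0.00020564]), 'joint_torque': array([-3.09823872e-04, -3.86509466e+01, -3.22956491e+01,  7.03021651e-02,
        3.40076722e-02, -5.58652312e-05]), 'tool_pos': array([ 0.21996051, -0.53067164,  0.21373222]), 'tool_rot': array([ 9.80779747e-01,  1.95116383e-01,  6.60600491e-06, -8.27901453e-04]), 'ft_force': array([-0.44841567,  0.34790001, -0.29021017]), 'moment': array([-0.05798229,  0.00545115,  0.00620333]), 'grasp_force': 0.0, 'width': 0.09209509668692838}
```

View pics/top1.png

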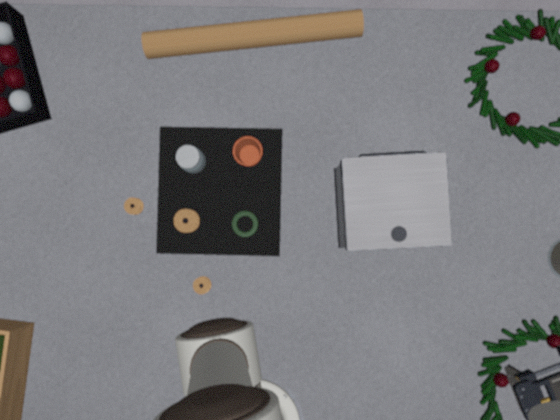

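View pics/side1.png

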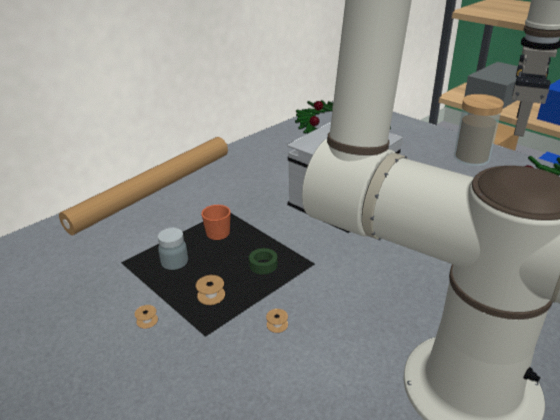

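The top view shows the large reel on the mat at (186,220), jar (190,158), tape (245,224) and pot (248,151). The bin lid spans about (342–450, 153–250), with the pressing mark at (399,234). In the side view the reel is at (210,290), and the arm hides most of the bin.

```bash
python3 - <<'E'
from h import *
w=np.load('top1.npy')
def blob(u0,u1,v0,v1,zlo,zhi,name):
    p=w[v0:v1,u0:u1].reshape(-1,3); p=p[(p[:,2]>zlo)&(p[:,2]<zhi)]
    c,r=cv2.minEnclosingCircle(p[:,:2].astype(np.float32))
    print(name,len(p),'circ',np.round(c,4),round(r,4),'med',np.round(np.median(p,0),4)); return p
blob(165,212,200,240,.022,.05,'reel')
blob(225,265,205,245,.015,.05,'tape')
blob(170,215,140,180,.065,.1,'jar')
blob(225,270,130,172,.05,.08,'pot')
p=blob(330,465,145,260,.155,.18,'lid')
print(cv2.minAreaRect(p[:,:2].astype(np.float32)*1000), p[:,2].mean())
i=cv2.imread('pics/top1.png').astype(int).sum(2)
m=np.zeros_like(i,bool);m[222:246,386:412]=i[222:246,386:412]<330
v,u=np.nonzero(m);print('mark',u.mean(),v.mean(),len(u),w[m].mean(0),np.ptp(w[m],0))
for uv in [(186,202),(186,238),(170,220),(133,206),(202,285)]: print(uv,w[uv[1],uv[0]].round(4))
E
```

```text
reel 429 circ [0.4682 0.1622] 0.027 med [0.4674 0.1624 0.032 ]
tape 329 circ [0.4636 0.0271] 0.0298 med [0.4635 0.0274 0.0258]
jar 434 circ [0.6088 0.1517] 0.0264 med [0.6074 0.1517 0.074 ]
pot 200 circ [0.6251 0.0219] 0.0328 med [0.6305 0.0239 0.0593]
lid 9891 circ [ 0.5124 -0.285 ] 0.1368 med [ 0.5131 -0.2842  0.1682]
((515.8538818359375, -285.4847106933594), (191.73484802246094, 207.62387084960938), 4.220429420471191) 0.1681354982552775
mark 398.4011976047904 233.53892215568862 167 [nan nan nan] [nan nan nan]
(186, 202) [0.5121 0.1674 0.0018]
(186, 238) [0.4279 0.1641 0.0071]
(170, 220) [4.691e-01 2.043e-01 3.000e-04]
(133, 206) [0.4992 0.2849 0.0235]
(202, 285) [0.3218 0.1209 0.0241]
```

```bash
python3 - <<'E'
from h import *
w=np.load('top1.npy')
p=w[145:260,330:465].reshape(-1,3);p=p[abs(p[:,2]-.168)<.006]
print(cv2.boxPoints(cv2.minAreaRect(p[:,:2].astype(np.float32))).round(4).tolist())
print('near mark',np.nanmedian(w[230:238,395:403].reshape(-1,3),0))
r=cv2.minAreaRect(p[:,:2].astype(np.float32)); a=np.deg2rad(r[2]); c=np.array(r[0])
X=np.array([np.cos(a),np.sin(a)]);Y=np.array([-X[1],X[0]]);f=((p[:,:2]-c)@X)
print('x ext',np.percentile(f,[0.3,99.7]),'y',np.percentile((p[:,:2]-c)@Y,[.3,99.7]))
fe=c+X*np.percentile(f,.3); print('edge',fe,'mark',fe+.028*X,'hinge',fe+.181*X,'bin',fe+.093*X,'mouth',fe+.063*X,np.rad2deg(a))
print(env.observe()['tool_pos'])
E
```

```text
[[0.41260001063346863, -0.1889999955892563], [0.4278999865055084, -0.3961000144481659], [0.6169999837875366, -0.382099986076355], [0.6017000079154968, -0.17509999871253967]]
near mark [ 0.44878379 -0.29060445  0.16839794]
x ext [-0.09403912  0.09344198] y [-0.10144935  0.10333639]
edge [ 0.4210072  -0.29248381] mark [ 0.44893127 -0.29042318] hinge [ 0.60151638 -0.27916333] bin [ 0.51375501 -0.28563958] mouth [ 0.48383636 -0.2878474 ] 4.220431804656983
[ 0.21996051 -0.53067164  0.21373222]
```

step_arm(delta_rot=[[0,0,0.131],[0,0,0.131],[0,0,0.131],[0,0,0],[0,0,0],[0,0,0],[0,0,0],[0,0,0],[0,0,0],[0,0,0],[0,0,0],[0,0,0]], delta_pos=[[0,0,-1.2],[0,0,-1.2],[0,0,-1.2],[2.86,-3,0],[2.86,-3,0],[2.86,-3,0],[2.86,-3,0],[2.86,-3,0],[2.86,-3,0],[2.86,-3,0],[2.86,-3,0],[0,0,0]], jaw=[1,1,1,1,1,1,1,1,1,1,1,1])

```text
time_s: 1.6
tool_pos: [0.45, -0.2892, 0.2501]
tool_rot: [1.0, 0.002, -0.0, -0.001]
ft_force: [-0.2, -0.5, -0.9]
width: 0.0005
grasp_force: 0.0
```

step_arm(delta_rot=[[0,0,0],[0,0,0],[0,0,0],[0,0,0],[0,0,0],[0,0,0]], delta_pos=[[0,0.1,3.5],[0,0,2.5],[0,0,1],[0,0,0.5],[0,0,0],[0,0,0]], jaw=[1,1,1,1,1,1])

```text
time_s: 2.35
tool_pos: [0.4493, -0.2928, 0.1767]
tool_rot: [1.0, -0.0, 0.001, 0.001]
ft_force: [0.4, 0.2, 1.0]
width: 0.0007
grasp_force: 0.0
```

```bash
python3 - <<'E'
from h import *
s=snap('side'); save(cv2.resize(s['img'][80:260,260:460],None,fx=3,fy=3),'side2.png'); print(env.observe()['tool_pos'])
E
```

```text
[ 0.44933795 -0.29273342  0.17659123]
```

View pics/side2.png

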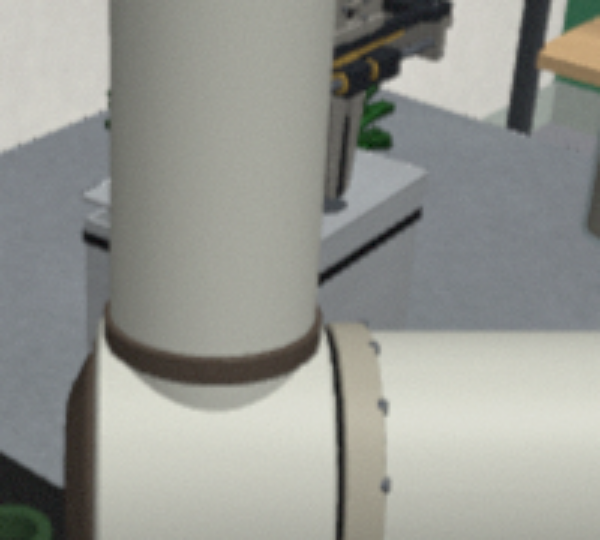

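The enlarged side crop shows the closed fingertips right above the mark, at about (335,200). I'll start pressing.

step_arm(delta_rot=[[0,0,0],[0,0,0],[0,0,0],[0,0,0],[0,0,0]], delta_pos=[[0,0,0.2],[0,0,0.2],[0,0,0.2],[0,0,0.1],[0,0,0.1]], jaw=[1,1,1,1,1])

```text
time_s: 3.02
tool_pos: [0.4488, -0.2921, 0.1679]
tool_rot: [1.0, -0.0, -0.0, -0.0]
ft_force: [-1.1, 1.8, 2.8]
width: 0.0006
grasp_force: 1.7
```

step_arm(delta_rot=[[0,0,0],[0,0,0],[0,0,0],[0,0,0]], delta_pos=[[0,0,0.1],[0,0,0.1],[0,0,0.1],[0,0,0.1]], jaw=[1,1,1,1])

```text
time_s: 3.52
tool_pos: [0.4488, -0.2922, 0.1635]
tool_rot: [1.0, -0.0, -0.0, -0.0]
ft_force: [-3.2, 0.5, 4.1]
width: 0.0003
grasp_force: 1.8
```

step_arm(delta_rot=[[0,0,0],[0,0,0]], delta_pos=[[0,0,0.1],[0,0,0.1]], jaw=[1,1])

```text
time_s: 3.78
tool_pos: [0.4488, -0.2923, 0.1615]
tool_rot: [1.0, -0.0, -0.0, 0.0]
ft_force: [-2.0, 1.1, 3.4]
width: 0.0003
grasp_force: 1.8
```

step_arm(delta_rot=[[0,0,0],[0,0,0]], delta_pos=[[0,0,0.1],[0,0,0.05]], jaw=[1,1])

```text
time_s: 4.03
tool_pos: [0.4489, -0.2923, 0.1601]
tool_rot: [1.0, -0.0, -0.0, 0.0]
ft_force: [-3.0, 0.6, 4.0]
width: 0.0001
grasp_force: 2.2
```

step_arm(delta_rot=[[0,0,0],[0,0,0]], delta_pos=[[0,0,0.1],[0,0,0.05]], jaw=[1,1])

```text
time_s: 4.28
tool_pos: [0.4489, -0.2923, 0.1587]
tool_rot: [1.0, -0.0, -0.0, 0.0]
ft_force: [-3.2, 2.0, 3.5]
width: 0.0008
grasp_force: 2.3
```

step_arm(delta_rot=[[0,0,0],[0,0,0]], delta_pos=[[0,0,0.05],[0,0,0.05]], jaw=[1,1])

```text
time_s: 4.53
tool_pos: [0.4489, -0.2923, 0.1576]
tool_rot: [1.0, -0.0, -0.0, 0.0]
ft_force: [-3.9, 1.5, 4.8]
width: 0.0008
grasp_force: 2.3
```

step_arm(delta_rot=[[0,0,0],[0,0,0]], delta_pos=[[0,0,0.05],[0,0,0.05]], jaw=[1,1])

```text
time_s: 4.78
tool_pos: [0.4489, -0.2923, 0.1569]
tool_rot: [1.0, -0.0, -0.0, 0.0]
ft_force: [-3.8, 2.5, 6.9]
width: 0.0008
grasp_force: 3.8
```

step_arm(delta_rot=[[0,0,0],[0,0,0]], delta_pos=[[0,0,0.05],[0,0,0]], jaw=[1,1])

```text
time_s: 5.03
tool_pos: [0.4489, -0.2923, 0.1567]
tool_rot: [1.0, -0.0, -0.0, 0.0]
ft_force: [-4.7, 2.5, 7.9]
width: 0.0006
grasp_force: 4.2
```

step_arm(delta_rot=[[0,0,0],[0,0,0],[0,0,0],[0,0,0],[0,0,0],[0,0,0],[0,0,0],[0,0,0]], delta_pos=[[0,0,0.04],[0,0,0],[0,0,-3],[-2,0,-4],[-5,0,-2],[-5,0,0],[0,0,0],[0,0,0]], jaw=[1,1,1,1,1,1,1,1])

```text
time_s: 6.02
tool_pos: [0.3296, -0.2924, 0.2455]
tool_rot: [1.0, -0.0, 0.001, 0.0]
ft_force: [-0.4, -0.1, -0.0]
width: 0.0003
grasp_force: 0.0
```

```bash
python3 - <<'E'
from h import *
s=snap('top'); save(s['img'],'top3.png'); o=env.observe();print(o['tool_pos'],o['ft_force'])
w=cloud(s); p=w[130:260,320:480].reshape(-1,3); print(np.nanpercentile(p[:,2],[50,90,95,98]))
E
```

```text
[ 0.32981746 -0.29233425  0.24552021] [ 0.53707054  0.28127516 -0.60496784]
[0.07328305 0.26417243 0.2717379  0.27636918]
```

View pics/top3.png

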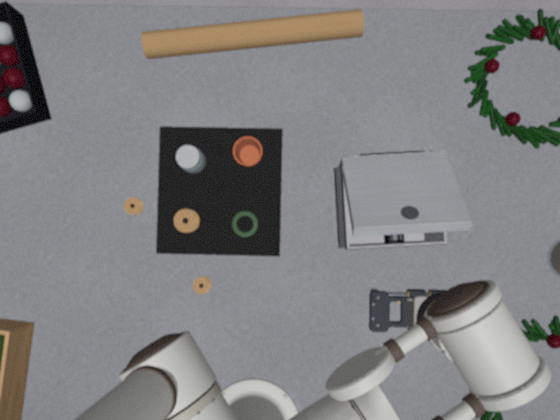

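The lid is rising (front edge at about (405,235), mark at (410,213)) and the gripper is clear in front of it. Next is the reel.

step_arm(delta_rot=[[0,0,0],[0,0,0],[0,0,0],[0,0,0],[0,0,0],[0,0,0],[0,0,0],[0,0,0],[0,0,0],[0,0,0],[0,0,0],[0,0,0],[0,0,0],[0,0,0],[0,0,0]], delta_pos=[[0.7,-2,0],[1.3,-4.5,0],[1.3,-4.5,0],[1.3,-4.5,0],[1.3,-4.5,0],[1.3,-4.5,0],[1.3,-4.5,0],[1.3,-4.5,0],[1.3,-4.5,0],[1.4,-4.5,0],[1.3,-2.9,0],[0,0,3],[0,0,4],[0,0,4],[0,0,0]], jaw=[0,0,0,0,0,0,0,0,0,0,0,0,0,0,0])

```text
time_s: 7.95
tool_pos: [0.4645, 0.1625, 0.1322]
tool_rot: [1.0, 0.001, -0.004, 0.0]
ft_force: [0.7, 0.7, -0.2]
width: 0.092
grasp_force: 0.0
```

```bash
python3 - <<'E'
from h import *
s=snap('side'); save(cv2.resize(s['img'][60:360,100:400],None,fx=2,fy=2),'side4.png'); o=env.observe();print(o['tool_pos'],o['tool_rot'])
s=snap('top');w=cloud(s); p=w[130:260,320:480].reshape(-1,3);p=p[(p[:,2]>.3)];print(len(p),p.mean(0),p.max(0))
E
```

```text
[0.46643796 0.16249566 0.13480692] [ 9.99998848e-01  4.85528518e-04 -1.43785601e-03 -9.62318913e-06]
2044 [ 0.58247595 -0.27627129  0.33759444] [ 0.60285504 -0.17609278  0.34495764]
```

View pics/side4.png

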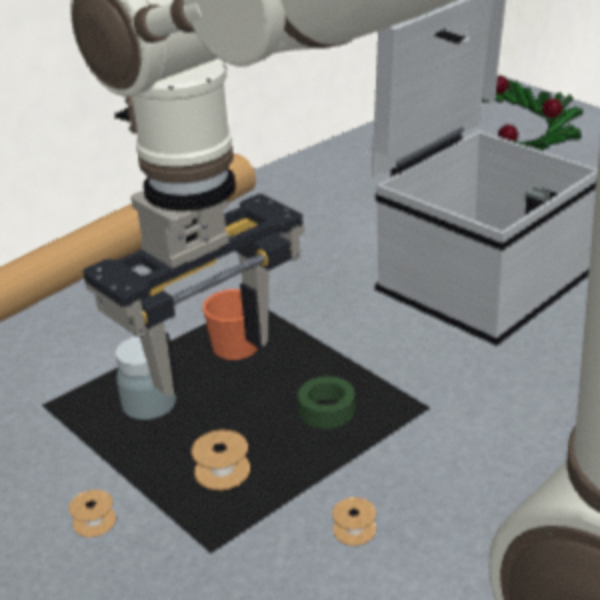

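The lid stands fully open (top edge at 0.34 m) and the open fingers straddle the reel from above (reel at (220,460) in the crop). Going down to grasp it.

step_arm(delta_rot=[[0,0,0],[0,0,0],[0,0,0],[0,0,0],[0,0,0],[0,0,0],[0,0,0]], delta_pos=[[0.1,0,3],[0,0,4],[0,0,3],[0,0,1.5],[0,0,0.8],[0,0,0],[0,0,0]], jaw=[0,0,0,0,0,0,0])

```text
time_s: 8.93
tool_pos: [0.4691, 0.1619, 0.0139]
tool_rot: [1.0, -0.0, 0.001, -0.0]
ft_force: [0.2, 1.0, 0.0]
width: 0.0917
grasp_force: 0.0
```

step_arm(delta_rot=[[0,0,0],[0,0,0],[0,0,0],[0,0,0],[0,0,0],[0,0,0],[0,0,0],[0,0,0]], delta_pos=[[-0.1,0,0.4],[0,0,0],[0,0,0],[0,0,0],[0,0,0],[0,0,0],[0,0,0],[0,0,0]], jaw=[0,0,1,1,1,1,1,1])

```text
time_s: 9.93
tool_pos: [0.4671, 0.1618, 0.0087]
tool_rot: [1.0, -0.0, 0.0, -0.0]
ft_force: [-0.7, -0.2, 0.4]
width: 0.052
grasp_force: 30.0
```

step_arm(delta_rot=[[0,0,0],[0,0,0],[0,0,0],[0,0,0],[0,0,0],[0,0,0],[0,0,0],[0,0,0],[0,0,0],[0,0,0],[0,0,0],[0,0,0],[0,0,0],[0,0,0],[0,0,0],[0,0,0],[0,0,0],[0,0,0],[0,0,0],[0,0,0]], delta_pos=[[0,0,-2],[0,0,-4],[0,0,-4],[0,0,-4],[0,0,-4],[0,0,-4],[0,0,-1],[0.1,2,0],[0.1,4,0],[0.1,4,0],[0.1,4,0],[0.1,4,0],[0.1,4,0],[0.1,4,0],[0.1,4,0],[0.1,4,0],[0.1,4,0],[0.1,4,0],[0.1,3,0],[0,0,0]], jaw=[1,1,1,1,1,1,1,1,1,1,1,1,1,1,1,1,1,1,1,1])

```text
time_s: 12.42
tool_pos: [0.478, -0.2892, 0.2366]
tool_rot: [1.0, -0.001, -0.001, -0.001]
ft_force: [0.6, 0.1, -0.1]
width: 0.0522
grasp_force: 30.0
```

step_arm(delta_rot=[[0,0,0],[0,0,0],[0,0,0],[0,0,0],[0,0,0],[0,0,0],[0,0,0],[0,0,0],[0,0,0]], delta_pos=[[1.2,0,0],[0,0,2],[0,0,3],[0,0,3],[0,0,3],[0,0,1.5],[0,0,0],[0,0,0],[0,0,0]], jaw=[1,1,1,1,1,1,1,1,1])

```text
time_s: 13.55
tool_pos: [0.4917, -0.2889, 0.1152]
tool_rot: [1.0, -0.0, 0.001, 0.001]
ft_force: [-0.2, -0.3, 0.3]
width: 0.0522
grasp_force: 30.0
```

step_arm(delta_rot=[[0,0,0],[0,0,0],[0,0,0],[0,0,0],[0,0,0],[0,0,0],[0,0,0],[0,0,0],[0,0,0],[0,0,0],[0,0,0],[0,0,0],[0,0,0]], delta_pos=[[0,0,0],[0,0,0],[0,0,0],[0,0,0],[0,0,-2],[0,0,-4],[0,0,-4],[0,0,-4],[-1,0,-4],[-1,0,-4],[0,0,-4],[0,0,-2],[0,0,0]], jaw=[0.2,0.2,0.2,0.2,0.2,0.2,0.2,0.2,0.8,1,1,1,1])

```text
time_s: 15.18
tool_pos: [0.4714, -0.2887, 0.3955]
tool_rot: [1.0, -0.0, 0.001, 0.001]
ft_force: [-0.1, 0.4, -0.2]
width: 0.0254
grasp_force: 0.0
```

```bash
python3 - <<'E'
from h import *
s=snap('side'); i=s['img']; t=snap('top')
save(np.hstack([cv2.resize(i[20:260,240:440],(500,600)),cv2.resize(t['img'][120:280,310:490],(300,267)).repeat(1,0) if 0 else cv2.copyMakeBorder(cv2.resize(t['img'][120:280,310:490],(300,267)),0,333,0,0,0)]),'c5.png')
w=cloud(t);p=w[150:260,330:465].reshape(-1,3);p=p[(p[:,2]>.02)&(p[:,2]<.06)];print(len(p),np.median(p,0))
o=env.observe();print(o['tool_pos'],o['width'],o['time_s'])
E
```

```text
785 [ 0.51462995 -0.28177203  0.03521291]
[ 0.47073483 -0.28810403  0.39254354] 0.017418249317233275 15.275
```

View pics/c5.png

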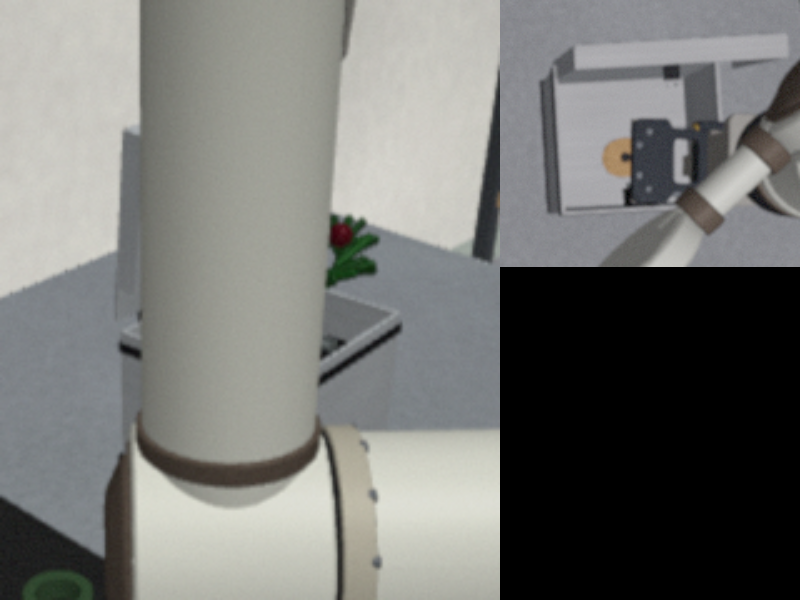

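The reel lies flat on the bin floor (orange disc at (620,158) in the right inset, top at 35 mm). Now over the lid to get behind it.

step_arm(delta_rot=[[0,0,0],[0,0,0],[0,0,0],[0,0,0],[0,0,0],[0,0,0],[0,0,0],[0,0,0]], delta_pos=[[2,0,-0.3],[3,-0.2,0],[3,-0.2,0],[3,-0.2,0],[3,-0.2,0],[3,0,0],[1.5,0,0],[0,0,0]], jaw=[1,1,1,1,1,1,1,1])

```text
time_s: 16.27
tool_pos: [0.6562, -0.2799, 0.3936]
tool_rot: [1.0, 0.0, -0.002, -0.001]
ft_force: [-1.4, 0.1, -0.0]
width: 0.0005
grasp_force: 0.0
```

step_arm(delta_rot=[[0,0,0],[0,0,0],[0,0,0],[0,0,0],[0,0,0],[0,0,0]], delta_pos=[[0,0,3],[0,0,3],[0,0,2.8],[-1,0,0],[-1,0,0],[0,0,0]], jaw=[1,1,1,1,1,1])

```text
time_s: 17.02
tool_pos: [0.6356, -0.2808, 0.3113]
tool_rot: [1.0, -0.0, 0.001, 0.001]
ft_force: [0.1, -0.5, 0.5]
width: 0.0003
grasp_force: 0.0
```

```bash
python3 - <<'E'
from h import *
# tip-corner path: contact at radius ~.153 on the top face; front corner of tip 10 mm ahead (-x) of TCP
h=np.array([.6015,.160])
for th in [1.3,1.2,1.1,1.0,.9,.8,.7,.6,.5,.4,.3,.2,.1,.05,0]:
    r=.153
    print(th,(h+[-r*np.cos(th)+.008*np.sin(th)+.010, r*np.sin(th)+.008*np.cos(th)]).round(3), 'edge',(h+[-.181*np.cos(th)+.008*np.sin(th), .181*np.sin(th)+.008*np.cos(th)]).round(3))
E
```

```text
1.3 [0.578 0.31 ] edge [0.561 0.337]
1.2 [0.564 0.306] edge [0.543 0.332]
1.1 [0.549 0.3  ] edge [0.527 0.325]
1.0 [0.536 0.293] edge [0.51  0.317]
0.9 [0.523 0.285] edge [0.495 0.307]
0.8 [0.511 0.275] edge [0.481 0.295]
0.7 [0.5   0.265] edge [0.468 0.283]
0.6 [0.49  0.253] edge [0.457 0.269]
0.5 [0.481 0.24 ] edge [0.446 0.254]
0.4 [0.474 0.227] edge [0.438 0.238]
0.3 [0.468 0.213] edge [0.431 0.221]
0.2 [0.463 0.198] edge [0.426 0.204]
0.1 [0.46  0.183] edge [0.422 0.186]
0.05 [0.459 0.176] edge [0.421 0.177]
0 [0.458 0.168] edge [0.421 0.168]
```

step_arm(delta_rot=[[0,0,0],[0,0,0],[0,0,0],[0,0,0],[0,0,0]], delta_pos=[[-1.2,0,0],[-1.2,0,0],[-0.8,0.1,0],[-0.8,0,0],[-0.8,0.1,0.1]], jaw=[1,1,1,1,1])

```text
time_s: 17.65
tool_pos: [0.5881, -0.2824, 0.3085]
tool_rot: [1.0, 0.0, 0.001, 0.0]
ft_force: [4.5, 0.5, 1.0]
width: 0.0002
grasp_force: 1.7
```

step_arm(delta_rot=[[0,0,0],[0,0,0],[0,0,0],[0,0,0],[0,0,0],[0,0,0],[0,0,0]], delta_pos=[[-0.7,0,0],[-0.7,0.1,0.1],[-0.7,0,0.2],[-0.75,0.1,0.3],[-0.75,0,0.3],[-0.7,0.1,0.35],[-0.65,0,0.35]], jaw=[1,1,1,1,1,1,1])

```text
time_s: 18.52
tool_pos: [0.5379, -0.2856, 0.2919]
tool_rot: [1.0, -0.0, 0.0, 0.0]
ft_force: [3.1, -0.9, 2.5]
width: 0.0001
grasp_force: 1.6
```

Moderate forces. Continue along the arc.

step_arm(delta_rot=[[0,0,0],[0,0,0],[0,0,0],[0,0,0],[0,0,0],[0,0,0],[0,0,0],[0,0,0]], delta_pos=[[-0.65,0,0.4],[-0.65,0.1,0.4],[-0.6,0,0.5],[-0.6,0.1,0.5],[-0.55,0,0.5],[-0.55,0.1,0.5],[-0.5,0,0.6],[-0.5,0.1,0.6]], jaw=[1,1,1,1,1,1,1,1])

```text
time_s: 19.52
tool_pos: [0.4919, -0.2888, 0.2512]
tool_rot: [1.0, -0.0, -0.0, -0.001]
ft_force: [1.8, 1.7, 3.7]
width: 0.0004
grasp_force: 1.8
```

step_arm(delta_rot=[[0,0,0],[0,0,0],[0,0,0],[0,0,0],[0,0,0],[0,0,0],[0,0,0],[0,0,0],[0,0,0],[0,0,0],[0,0,0]], delta_pos=[[-0.5,0,0.6],[-0.5,0.1,0.6],[-0.5,0,0.7],[-0.4,0,0.7],[-0.4,0,0.7],[-0.4,0,0.7],[-0.3,0,0.7],[-0.3,0,0.7],[-0.3,0,0.6],[-0.2,0,0.4],[-0.2,0,0.3]], jaw=[1,1,1,1,1,1,1,1,1,1,1])

```text
time_s: 20.9
tool_pos: [0.4522, -0.2901, 0.1844]
tool_rot: [1.0, -0.0, -0.0, -0.0]
ft_force: [2.1, 0.2, 3.0]
width: 0.0
grasp_force: 1.5
```

step_arm(delta_rot=[[0,0,0],[0,0,0],[0,0,0],[0,0,0],[0,0,0],[0,0,0]], delta_pos=[[-0.1,0,0.3],[-0.1,0,0.3],[-0.1,0,0.3],[0,0,0.3],[0,0,0.2],[0,0,0.1]], jaw=[1,1,1,1,1,1])

```text
time_s: 21.65
tool_pos: [0.449, -0.2903, 0.1694]
tool_rot: [1.0, -0.0, -0.0, -0.0]
ft_force: [0.6, 0.5, 4.1]
width: 0.0003
grasp_force: 1.5
```

step_arm(delta_rot=[[0,0,0],[0,0,0],[0,0,0],[0,0,0],[0,0,0],[0,0,0]], delta_pos=[[0,0,0.1],[0,0,0.1],[0,0,0.1],[0,0,0.1],[0,0,0.05],[0,0,0]], jaw=[1,1,1,1,1,1])

```text
time_s: 22.4
tool_pos: [0.4493, -0.2902, 0.1651]
tool_rot: [1.0, -0.0, -0.0, -0.0]
ft_force: [-1.6, -1.7, 3.6]
width: 0.0008
grasp_force: 1.6
```

step_arm(delta_rot=[[0,0,0],[0,0,0],[0,0,0]], delta_pos=[[0,0,0.1],[0,0,0.05],[0,0,0]], jaw=[1,1,1])

```text
time_s: 22.78
tool_pos: [0.4493, -0.2902, 0.1636]
tool_rot: [1.0, -0.0, -0.0, -0.0]
ft_force: [-2.1, -0.9, 3.1]
width: 0.0006
grasp_force: 1.7
```

step_arm(delta_rot=[[0,0,0],[0,0,0],[0,0,0]], delta_pos=[[0,0,0.05],[0,0,0.05],[0,0,0]], jaw=[1,1,1])

```text
time_s: 23.15
tool_pos: [0.4494, -0.2902, 0.1626]
tool_rot: [1.0, -0.0, -0.0, -0.0]
ft_force: [-2.8, -0.7, 4.0]
width: 0.0006
grasp_force: 1.7
```

step_arm(delta_rot=[[0,0,0],[0,0,0],[0,0,0]], delta_pos=[[0,0,0.1],[0,0,0.05],[0,0,0]], jaw=[1,1,1])

```text
time_s: 23.52
tool_pos: [0.4494, -0.2902, 0.1611]
tool_rot: [1.0, -0.0, 0.0, -0.0]
ft_force: [-3.1, -0.0, 2.8]
width: 0.0007
grasp_force: 1.7
```

step_arm(delta_rot=[[0,0,0],[0,0,0],[0,0,0]], delta_pos=[[0,0,0.1],[0,0,0.05],[0,0,0]], jaw=[1,1,1])

```text
time_s: 23.9
tool_pos: [0.4495, -0.2902, 0.1596]
tool_rot: [1.0, -0.0, 0.0, -0.0]
ft_force: [-1.8, 0.1, 2.9]
width: 0.0006
grasp_force: 1.7
```

step_arm(delta_rot=[[0,0,0],[0,0,0],[0,0,0]], delta_pos=[[0,0,0.1],[0,0,0.05],[0,0,0]], jaw=[1,1,1])

```text
time_s: 24.28
tool_pos: [0.4495, -0.2902, 0.1582]
tool_rot: [1.0, -0.0, 0.0, -0.0]
ft_force: [-2.8, 0.1, 4.0]
width: 0.0006
grasp_force: 2.2
```

step_arm(delta_rot=[[0,0,0],[0,0,0],[0,0,0]], delta_pos=[[0,0,0.05],[0,0,0.05],[0,0,0]], jaw=[1,1,1])

```text
time_s: 24.65
tool_pos: [0.4495, -0.2902, 0.1572]
tool_rot: [1.0, -0.0, 0.0, -0.0]
ft_force: [-2.7, 0.8, 3.8]
width: 0.0005
grasp_force: 2.2
```

step_arm(delta_rot=[[0,0,0],[0,0,0],[0,0,0]], delta_pos=[[0,0,0.05],[0,0,0.05],[0,0,0]], jaw=[1,1,1])

```text
time_s: 25.02
tool_pos: [0.4495, -0.2902, 0.1568]
tool_rot: [1.0, -0.0, 0.0, -0.0]
ft_force: [-2.8, 1.8, 8.0]
width: 0.0007
grasp_force: 4.0
```

Stop felt. A touch more, as at the first press, then straight up.

step_arm(delta_rot=[[0,0,0],[0,0,0],[0,0,0],[0,0,0],[0,0,0],[0,0,0],[0,0,0],[0,0,0]], delta_pos=[[0,0,0.04],[0,0,0],[0,0,-2],[0,0,-3],[-4,0,-3],[-5,0,0],[-5,0,0],[0,0,0]], jaw=[1,1,1,1,1,1,1,1])

```text
time_s: 26.02
tool_pos: [0.3078, -0.2901, 0.2351]
tool_rot: [1.0, -0.002, 0.0, 0.0]
ft_force: [0.1, -0.2, 1.2]
width: 0.0004
grasp_force: 0.0
```

step_arm(delta_rot=[[0,0,0],[0,0,0],[0,0,0],[0,0,0],[0,0,0],[0,0,0]], delta_pos=[[0,0,0],[0,0,0],[0,0,0],[0,0,0],[0,0,0],[0,0,0]], jaw=[1,1,1,1,1,1])

```text
time_s: 26.78
tool_pos: [0.3095, -0.2902, 0.2358]
tool_rot: [1.0, -0.0, 0.0, -0.0]
ft_force: [-0.3, 0.1, -0.0]
width: 0.0007
grasp_force: 0.0
```

```bash
python3 - <<'E'
from h import *
s=snap('top');w=cloud(s);save(s['img'],'top6.png'); p=w[145:260,330:465].reshape(-1,3)
q=p[abs(p[:,2]-.168)<.006];print(len(q),q.mean(0),q.min(0),q.max(0),(p[:,2]>.18).sum());print(env.observe()['time_s'])
E
```

```text
9838 [ 0.51311594 -0.28471634  0.16817101] [ 0.41421101 -0.39408235  0.16201416] [ 0.61246233 -0.17681185  0.17398486] 0
26.825
```

View pics/top6.png

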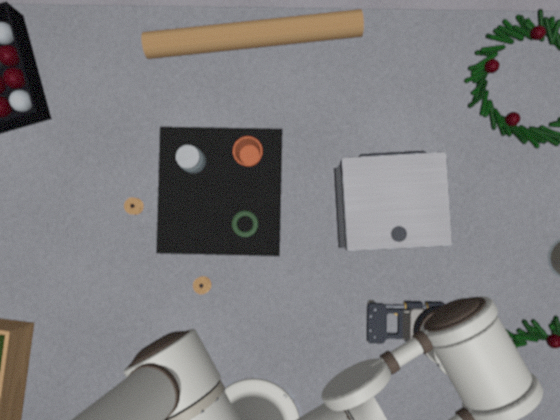

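The lid is shut and level at 168 mm (mark at (399,234)). The jar, tape and pot sit at their original pixels, and nothing touches the bin. I'll hand in.

```bash
python3 -c "
from station import env
print(env.hand_in())"
```

```text
the job is handed in; nothing more can be done
None
```

The largest reel is in the bin and the lid is latched shut; the jar, tape and pot look unmoved. I handed the job in at about 27 s of the 67 s allowed, but the station returned no verdict.

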